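Hang the parked drive unit on the sprung retracting hook

TASK

Draw the yellow boom's sprung steel hook down by its black knob, swing it under the wire bail of the blue drive unit that is parked in its cradle, and, keeping hold of the knob, ease it up slowly until the bail sits in the bottom of the hook and carries the spring's whole pull; then let go. Do it gently: never let the hook snap up, never force hook and unit against each other, leave the unit standing fully home in its cradle and leave the beaker, amber bottle and timer where they are.

Things in the scene. Friction and masses are not known exactly. Their poses are not given: they have to be found in the camera images.
- stand: Spring column, bolted down: dark 110 x 110 mm base plate, aluminium tube 44 to 50 mm across and 141 mm tall. Origin: centre of the underside; z up is the column's axis, about which the boom swings. At swing 0 the boom points along the stand's -x.
- lift (a joint): How far the boom and its hook are drawn down, m: 0 fully retracted (up), 0.125 fully down. A hidden spring pulls it up all the time: after the moving weight is taken off, about 3.3 to 4.3 N at 0, growing by 3 N per 100 mm (about 6.3 to 7.3 N at 0.1), plus 0.2 N of friction. Let go, it flies up.
- boom: Yellow boom, 16 x 12 mm, on the column's sliding rod. Swings with little friction about the stand's z axis, -0.6 to 1.1 rad against the stand, positive counterclockwise from above; starts at -0.35 to 0. Origin on the column's axis; it runs along its own -x, knob and hook 150 mm out. The unit stands on its -y side, about 0.4 to 0.7 rad from swing 0.
- knob (a point): Grip point on the axis of the boom's black rubber knob, an upright round knob 24 mm across and 43 mm tall, gripped from above. The point is 19 mm above the 44 mm wide yellow disc it stands on, 24 mm below its top and 91 mm above the hook's throat point; at 0.296 m height when lift is 0.
- throat (a point): Middle of the floor of the hook's throat (upper face of the wire), straight below the knob; axes as the boom's. The J hook is 7 mm steel wire in the plane across the boom, throat 12 mm wide. Shank on the boom's +y side, its centre line 9.5 mm from this point; underside of the wire 7 mm below, underside of the boom 60 mm above this point. 0.205 m high when lift is 0.
- hook_tip (a point): Top of the hook's upturned tip: 9.5 mm from the throat point towards the boom's -y (the side that leads when the boom swings to the unit) and 6 mm above it.
- cradle: Fixed parking cradle: 100 x 90 mm dark base plate, grey square pocket 61 mm outside, 49 mm inside, floor 8 mm and rim 44 mm above the worktop. Origin: centre of its underside; its x axis is the direction of the bail's bar, roughly along the boom when that is swung over it.
- drive_unit: Blue battery drive unit, loose, 0.95 to 1.4 kg, 46 x 46 mm, 75 mm tall, with a steel wire bail on top, standing in the cradle's pocket with 1.5 mm play all round. Origin: centre of its underside, 8 mm above the worktop; z up, x along the bail's bar. The hook's pull is less than its weight, so when hooked it stays down in the cradle.
- unit_top (a point): Centre of the unit's flat top, axes as the unit's. Over it stands the bail, an inverted U of 6 mm wire in the xz plane (y = 0): legs at x = -22.5 and +22.5 mm, straight bar along x between them. The bail is telescopic, set stiffly: the bar's underside is 24 to 50 mm above this point; that setting is not reported and must be seen or felt.
- beaker: Clear 50 ml beaker, 44 mm across, 58 mm tall, loose bystander. Origin: centre of underside.
- amber_bottle: Amber glass bottle with black cap, 49 mm across, 96 mm tall, loose bystander. Origin: centre of underside.
- timer: White bench timer, 66 x 62 x 18 mm, loose bystander. Origin: centre of underside.

How it is judged:
On the way, in this order (a step that is already met when the one before it is completed fails the run):
1. the hook is drawn down at least 70 mm, clear of the unit (value of joint lift above 0.07 m and contact force between boom and drive_unit below 0.5 N), for 0.1 s.
2. the bail sits in the hook's throat under the spring's pull while the fingers still hold the knob (contact force between boom and drive_unit above 2.5 N and x of throat in the frame of drive_unit between -0.0195 and 0.0195 m and y of throat in the frame of drive_unit between -0.0065 and 0.0065 m and z of throat in the frame of drive_unit between 0.095 and 0.13 m and contact force between the fingers and boom above 8 N), for 0.2 s.
At the end, for the whole second after the job is handed in: Bail bar in the hook's throat, pressed by over 2.5 N; throat point within 19.5 mm along and 6.5 mm across the bail from the unit's axis, 95 to 130 mm above its underside; unit within 2.5 mm of the pocket floor, tilt under 0.08 rad; all at rest, knob let go (contact force between boom and drive_unit above 2.5 N and x of throat in the frame of drive_unit between -0.0195 and 0.0195 m and y of throat in the frame of drive_unit between -0.0065 and 0.0065 m and z of throat in the frame of drive_unit between 0.095 and 0.13 m and z of drive_unit in the frame of cradle below 0.0105 m and angle between drive_unit's own z axis and vertical below 0.08 rad and velocity of joint lift between -0.01 and 0.01 m/s and linear speed of drive_unit below 0.02 m/s); the robot touches nothing.
It fails at once if the hook snaps up faster than 0.15 m/s (velocity of joint lift below -0.15 m/s).
It fails at once if hook and drive unit press on each other with more than 20 N (contact force between boom and drive_unit above 20 N).
It fails at once if the drive unit is lifted more than 5 mm off the pocket floor or tipped more than 0.2 rad (z of drive_unit in the frame of cradle above 0.013 m or angle between drive_unit's own z axis and vertical above 0.2 rad).
It fails at once if the beaker, amber bottle or timer is moved more than 20 mm (distance of any of beaker, amber_bottle, timer from where it was at the start of the episode above 0.02 m).
It also fails if it takes over 64 s, if anything falls off the work surface, if the arm or the gripper's body presses on something with over 40 N, if the wrist force passes 120 N, or if a joint passes its speed limit or range.

ROBOT

A 6-joint arm with a two-finger parallel gripper is mounted at the origin on a cart in front of the work surface, level with it; the furniture and walls round the work are solid. World frame = base frame: x ahead of the robot, y to its left, z up, the work surface at z = 0. Lengths are in m, angles in rad, forces in N, time in s.
With the tool pointing down it reaches from about 0.25 to 0.775 m from the base axis. Payload 4 kg.
Tool frame: the origin (TCP) lies at the very end of the fingers, on their centre line; the grasp point (between the pads) lies 19 mm behind it (robot.pinch_z is the distance from the TCP to the grasp point, in m); z points along the fingers, y is the line along which they close (so a half turn about z gives the same grasp; the last joint's range is limited). The gripper opens to 94 mm and grips with 3 to 60 N. Pads are 16 mm wide; open, the fingers measure 119 mm over their backs; the gripper's body (75 mm by 177 mm) begins 78 mm behind the grasp point.
Start: joints at [1.154, 0.087, 1.371, -0, 1.684, -0.103], TCP at [0.17, 0.523, 0.206] pointing down, gripper open.
Joint ranges: [-3.1, 3.1], [-0.76, 2.03], [0.27, 2.55], [-1.08, 4.22], [0.17, 2.65], [-2.57, 2.57]. Speed limits (rad/s): [2.79, 2.79, 3.14, 3.14, 3.14, 3.14].

INTERFACE

Orientations are given as [roll, pitch, yaw] about the fixed x, y, z axes, in that order (R = Rz(yaw) Ry(pitch) Rx(roll)).
In Python, from bench import robot gives the robot as it stands.
- The arm moves only by the tool arm_command, never from a script. Its argument "targets" is one flat list of numbers, 7 for each row, row after row: the turn, a rotation vector about the tool's x, y, z in degrees, then the shift along the tool's x, y, z in mm, then the closure, from -1 (fully open) to 1 (shut). In form: [ax, ay, az, x, y, z, hand, ax, ay, az, x, y, z, hand, ...]. A call has 1 to 20 rows; each row is the pose to reach, as a shift and turn from the pose commanded when the call began, along the tool's axes at that moment; what a row does not reach only later rows make up. A row lasts 1/10 s, in which the tool goes at most 50 mm and 8.59 degrees, less where a joint would pass 70% of its speed; a pose out of reach is approached as far as the arm can. A call with a gripper value outside its range is refused whole. The fingers move at their own pace and stop on an object; the grip force is fixed at half the most. Time passes only in rows, so rows that repeat a pose let the fingers close. It gives the time, the measured TCP pose, the force, the opening and the grip force at its end, in the units of the state.
- robot.get_obs(): the state, without advancing time (a new reading comes with each control period).
- robot.snapshot(name): name is "scene" or "side" or "wrist"; returns a dict with "color" (480x640x3 uint8, red, green, blue), "range_z" (480x640 float32, m along the optical axis (not along the pixel's ray), 0 where there is no reading), "fx", "fy", "cx", "cy" (pixels), "T" (4x4, takes a point from camera to world coordinates); the wrist camera has in their place "T_tool_cam" (4x4, takes a point from camera to tool coordinates, whose origin is the TCP and whose axes are the flange's). Camera axes: x right, y down, z forward; pixel columns grow to the right and rows downward; lengths in m; the calibration is good to about 2 mm. A picture is of the moment at which its call begins: read the wrist's pose just before it.
- robot.close_job(): hands the job in; it is judged then, once.
The state is a dict: "time": time; "joint_positions": joint angles; "qvel": joint speeds; "joint_torque": joint torques, N m; "tool_pos": TCP position; "ee_rot": TCP orientation; "wrist_force": force on the tool from outside, world axes, zero at the start; "wrist_torque": the same for the moment, N m; "width": finger opening in m; "finger_force": force on a finger pad.
Only numpy, scipy, OpenCV 4.12 (cv2) and the standard library are available. Lean on these libraries where they do the work, as an engineer would, in place of code of your own. Each camera call takes 0.05 s, during which the arm holds its last target. There are 200 camera calls.

## Working session

There is one attempt and no reset: what is moved stays moved. The work goes in short steps, Python scripts to look and compute and a tool call to move; the robot and the scene stay as the last step left them, time stands still between calls to the robot, and variables do not carry over. Pictures are saved under pics/ and viewed, at most 10 in all, crops included, and the job is handed in when it is done.

Besides the shell and the picture viewer there is one more tool, called after "Emit:" by a JSON object that holds its "api" and its "payload". arm_command: Moves the arm, as the interface text tells. Its arguments: {"type":"object","properties":{"targets":{"type":"array"}},"required":["targets"]}

```bash
mkdir -p pics
python3 - <<'E'
from bench import robot
import cv2,numpy as np
o=robot.get_obs()
print({k:np.round(v,3).tolist() for k,v in o.items()})
for n in("scene","side"):
    s=robot.snapshot(n);np.savez(f"pics/{n}0.npz",**s)
    cv2.imwrite(f"pics/{n}0.png",s["color"][:,:,::-1]);print(n,s["fx"],s["cx"],s["cy"],np.round(s["T"],3).tolist())
E
```

```text
{'time': 0.0, 'joint_positions': [1.154, 0.088, 1.372, -0.0, 1.684, -0.103], 'qvel': [-0.001, -0.001, 0.0, 0.001, -0.001, 0.001], 'joint_torque': [0.0, -34.019, -30.243, 0.072, 0.033, -0.0], 'tool_pos': [0.17, 0.523, 0.204], 'ee_rot': [-3.139, -0.0, 2.828], 'wrist_force': [0.186, -1.138, -0.312], 'wrist_torque': [-0.015, -0.013, -0.028], 'finger_force': 0.0, 'width': 0.094}
scene 562.6107349485892 327.4078970845525 247.28857104297848 [[0.642, -0.404, 0.652, -0.314], [-0.767, -0.355, 0.535, -0.899], [0.015, -0.843, -0.537, 0.9], [0.0, 0.0, 0.0, 1.0]]
side 548.7616604225249 321.3734924336188 246.00646069663472 [[0.98, -0.157, 0.125, 0.357], [-0.2, -0.798, 0.569, -0.965], [0.01, -0.582, -0.813, 1.281], [0.0, 0.0, 0.0, 1.0]]
```

View pics/scene0.png

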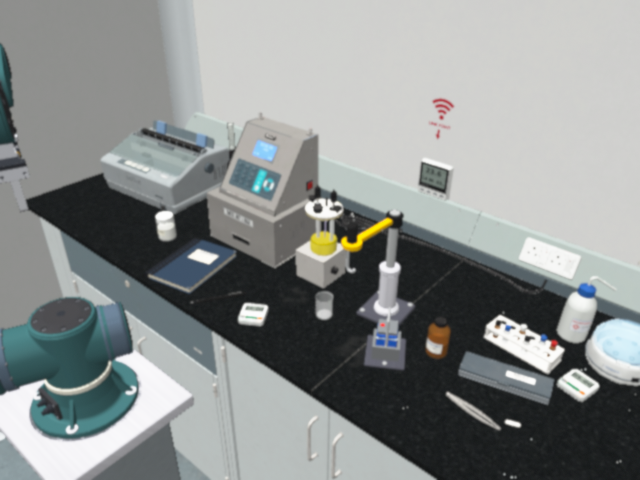

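View pics/side0.png

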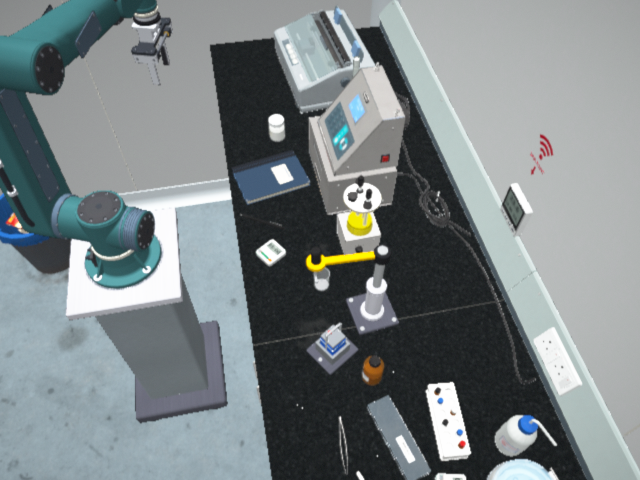

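The scene view shows the boom's knob at about (348,243), the column at (390,270), the cradle at (386,345), the beaker at (323,305) and the bottle at (437,338). In the side view the knob is at (317,258), the column base at (372,312), the cradle at (333,350) and the bottle at (372,370). Next I'll measure these and enlarge the images.

```bash
cat > h.py <<'E'
import cv2,numpy as np
def load(n): return dict(np.load(f"pics/{n}.npz"))
def cloud(s):
    v,u=np.mgrid[:480,:640];z=s["range_z"]
    P=np.stack([(u-s["cx"])/s["fx"]*z,(v-s["cy"])/s["fy"]*z,z],-1)
    P=P@s["T"][:3,:3].T+s["T"][:3,3];P[z==0]=np.nan
    return P
def ray(s,u,v,h):
    d=s["T"][:3,:3]@np.array([(u-s["cx"])/s["fx"],(v-s["cy"])/s["fy"],1]);o=s["T"][:3,3]
    return o+d*(h-o[2])/d[2]
def pix(s,p):
    q=s["T"][:3,:3].T@(np.array(p)-s["T"][:3,3]);return s["fx"]*q[0]/q[2]+s["cx"],s["fy"]*q[1]/q[2]+s["cy"]
def tri(s1,p1,s2,p2):
    A=[];b=[]
    for s,(u,v) in((s1,p1),(s2,p2)):
        d=s["T"][:3,:3]@np.array([(u-s["cx"])/s["fx"],(v-s["cy"])/s["fy"],1]);d/=np.linalg.norm(d)
        M=np.eye(3)-np.outer(d,d);A.append(M);b.append(M@s["T"][:3,3])
    return np.linalg.lstsq(np.vstack(A),np.hstack(b),rcond=None)[0]
E
python3 - <<'E'
from h import *
ims=[]
for n,(x,y) in(("scene0",(290,195)),("side0",(280,230))):
    s=load(n);P=cloud(s);c=s["color"]
    hsv=cv2.cvtColor(c,cv2.COLOR_RGB2HSV)
    ye=(hsv[...,0]>20)&(hsv[...,0]<32)&(hsv[...,1]>180)&(hsv[...,2]>120)
    bl=(hsv[...,0]>105)&(hsv[...,0]<125)&(hsv[...,1]>150)
    for nm,m in(("ye",ye&(P[...,2]>.2)),("bl",bl)):
        w=np.zeros_like(m);w[y:y+190,x:x+180]=m[y:y+190,x:x+180]
        q=P[w];print(n,nm,len(q),np.nanmedian(q,0).round(3),np.nanpercentile(q,3,0).round(3),np.nanpercentile(q,97,0).round(3))
    top=P.copy()
    ims.append(cv2.resize(c[y:y+180,x:x+180],None,fx=3.3,fy=3.3,interpolation=cv2.INTER_CUBIC)[:, :395] if 0 else cv2.resize(c[y:y+190,x:x+126+0],(398,600),interpolation=cv2.INTER_CUBIC))
cv2.imwrite("pics/z0.png",np.hstack(ims)[:,:,::-1])
E
```

```text
scene0 ye 471 [ 0.529 -0.31   0.278] [ 0.471 -0.323  0.27 ] [ 0.62  -0.29   0.282]
scene0 bl 96 [ 0.496 -0.401  0.057] [ 0.485 -0.422  0.049] [ 0.508 -0.389  0.076]
side0 ye 566 [ 0.538 -0.307  0.275] [ 0.473 -0.32   0.267] [ 0.617 -0.293  0.281]
side0 bl 79 [ 0.521 -0.414  0.054] [ 0.489 -0.588  0.044] [ 0.73  -0.393  0.074]
```

View pics/z0.png

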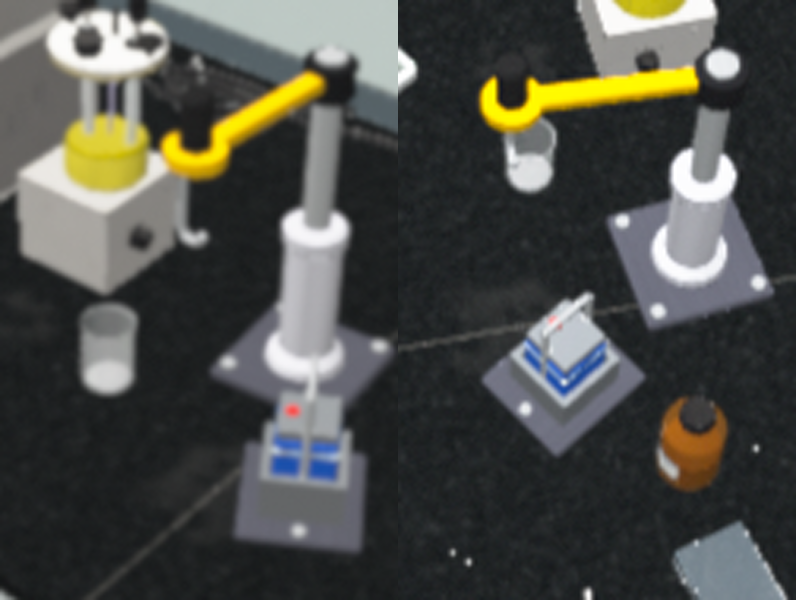

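The enlarged crops show the knob on its disc, the shank and hook pointing right, and the bail as an upright thin loop over the unit. The bail's bar runs roughly along the viewing direction of the scene camera. The wrist camera is the best way to see the bail, but first I'll measure from the point clouds.

Run:
```python
from h import *
for n in("scene0","side0"):
    s=load(n);P=cloud(s);c=s["color"].astype(int)
    def reg(cx,cy,r,z0,z1,extra=True):
        return (np.hypot(P[...,0]-cx,P[...,1]-cy)<r)&(P[...,2]>z0)&(P[...,2]<z1)&extra
    def rep(nm,m):
        q=P[m];
        if len(q)<8: print(n,nm,len(q));return
        r=cv2.minAreaRect((q[:,:2]*1000).astype(np.float32))
        print(n,nm,len(q),"med",np.median(q,0).round(4),"rect",np.round(r[0],1),np.round(r[1],1),round(r[2],1))
    rep("unit top",reg(.5,-.4,.06,.078,.088))
    rep("bail>",reg(.5,-.4,.06,.1,.16))
    q=P[reg(.5,-.4,.06,.095,.16)];print(np.sort(q[:,2])[-8:].round(3))
    rep("rim",reg(.5,-.4,.06,.04,.048))
    rep("knob",reg(.49,-.31,.04,.29,.34))
    q=P[reg(.49,-.31,.04,.29,.34)];print(np.percentile(q[:,2],[5,50,95]))
    rep("coltop",reg(.635,-.29,.05,.285,.35))
    rep("tube",reg(.635,-.29,.06,.05,.13))
    rep("standplate",reg(.635,-.29,.09,.004,.03))
    rep("cradplate",reg(.5,-.4,.075,.004,.02))
    hsv=cv2.cvtColor(s["color"],cv2.COLOR_RGB2HSV)
    am=(hsv[...,0]>5)&(hsv[...,0]<18)&(hsv[...,1]>150)
    rep("amber",am&reg(.55,-.45,.15,.01,.1))
    d=reg(.4,-.3,.2,.02,.09)&~reg(.5,-.4,.08,0,1)&~reg(.635,-.29,.09,0,1)
    rep("other",d)
```

```text
scene0 unit top 256 med [ 0.5108 -0.3975  0.0846] rect [ 513.2 -396.3] [51.  43.9] 31.5
scene0 bail> 58 med [ 0.5027 -0.4017  0.1193] rect [ 511.6 -397.1] [50.5  5.9] 31.6
[0.122 0.122 0.122 0.122 0.123 0.123 0.123 0.125]
scene0 rim 216 med [ 0.4988 -0.4074  0.045 ] rect [ 514.4 -395.4] [67.2 61.4] 32.2
scene0 knob 180 med [ 0.4844 -0.3072  0.3101] rect [ 488.5 -304.8] [20.2 24.1] 88.7
[0.29208786 0.31012145 0.3221353 ]
scene0 coltop 76 med [ 0.6378 -0.3119  0.2882] rect [ 639.3 -310.7] [31.2 32.2] 18.9
scene0 tube 460 med [ 0.6243 -0.3196  0.0903] rect [ 630.3 -316.2] [26.1 44.3] 36.0
scene0 standplate 1009 med [ 0.625  -0.3114  0.0138] rect [ 638.7 -285.9] [167.5 177.6] 47.1
scene0 cradplate 796 med [ 0.4899 -0.4114  0.0094] rect [ 495.9 -401.9] [138.3 141.9] 31.0
scene0 amber 405 med [ 0.5822 -0.4918  0.0683] rect [ 586.5 -484.6] [34.4 46.8] 17.0
scene0 other 357 med [ 0.5242 -0.2029  0.0441] rect [ 466.9 -165.1] [ 47.9 182. ] 60.1
side0 unit top 250 med [ 0.516  -0.3957  0.0818] rect [ 513.8 -394.1] [47.2 44.6] 31.3
side0 bail> 58 med [ 0.5158 -0.3917  0.1169] rect [ 515.2 -393.2] [52.4  7.4] 31.0
[0.12  0.121 0.121 0.121 0.121 0.122 0.122 0.123]
side0 rim 154 med [ 0.506  -0.41    0.0433] rect [ 515.1 -393.3] [62.1 62.1] 32.3
side0 knob 139 med [ 0.4903 -0.307   0.3134] rect [ 491.4 -302.9] [21.8 21.8] 32.6
[0.29276004 0.31335205 0.31934912]
side0 coltop 47 med [ 0.6409 -0.3097  0.286 ] rect [ 642.2 -310.6] [29.2 24.3] 75.3
side0 tube 255 med [ 0.6328 -0.3243  0.0894] rect [ 643.7 -317.4] [28.7 54.3] 88.7
side0 standplate 1181 med [ 0.6265 -0.3254  0.011 ] rect [ 637.2 -294.2] [162.5 154.7] 77.4
side0 cradplate 501 med [ 0.4965 -0.4159  0.0074] rect [ 497.6 -413. ] [120.9 140.5] 70.9
side0 amber 326 med [ 0.5894 -0.4944  0.069 ] rect [ 592.6 -483.1] [44.4 47.3] 58.7
side0 other 171 med [ 0.533  -0.2056  0.0358] rect [ 472.5 -154.2] [ 43.1 183.6] 51.2
```

Run:
```python
from h import *
A=np.vstack([cloud(load(n)).reshape(-1,3) for n in("scene0","side0")])
A=A[np.isfinite(A[:,0])]
a=np.array([.17,.523]);b=np.array([.489,-.305]);L=np.linalg.norm(b-a);t=(A[:,:2]-a)@(b-a)/L;d=(A[:,0]-a[0])*(b-a)[1]/L-(A[:,1]-a[1])*(b-a)[0]/L
for t0 in np.arange(0.1,.95,.1):
    m=(abs(t-t0)<.05)&(abs(d)<.16);q=A[m];print(round(t0,2),(a+(b-a)*t0/L).round(2),"maxz",np.nanpercentile(q[:,2],99.5).round(3) if len(q) else None)
# dispenser
m=(np.hypot(A[:,0]-.53,A[:,1]+.19)<.1)&(A[:,2]>.1)&(A[:,1]>-.275)
q=A[m];
for z in np.arange(.1,.34,.03):
    r=q[abs(q[:,2]-z)<.015]
    if len(r)>5: print("disp z",z.round(2),np.percentile(r,2,0)[:2].round(3),np.percentile(r,98,0)[:2].round(3),len(r))
m=(np.hypot(A[:,0]-.47,A[:,1]+.23)<.2)&(A[:,2]>.02)&(A[:,2]<.065)&(A[:,0]<.48)&(A[:,1]>-.33)
q=A[m];print("beaker",np.median(q,0),np.percentile(q,3,0),np.percentile(q,97,0))
```

```text
0.1 [0.21 0.43] maxz 0.589
0.2 [0.24 0.34] maxz 0.583
0.3 [0.28 0.24] maxz 0.021
0.4 [0.31 0.15] maxz 0.022
0.5 [0.35 0.06] maxz 0.018
0.6 [ 0.39 -0.04] maxz 0.02
0.7 [ 0.42 -0.13] maxz 0.019
0.8 [ 0.46 -0.22] maxz 0.058
0.9 [ 0.49 -0.32] maxz 0.319
beaker [ 0.39934147 -0.07459287  0.02075646] [ 0.37097113 -0.10625895  0.02004071] [ 0.43345367 -0.04848691  0.02265006]
```

Run:
```python
from h import *
from scipy.spatial.transform import Rotation as R
A=np.vstack([cloud(load(n)).reshape(-1,3) for n in("scene0","side0")])
A=A[np.isfinite(A[:,0])]
for z in np.arange(.04,.42,.04):
    for nm,(x0,x1,y0,y1) in dict(disp=(.35,.75,-.27,-.0),beak=(.4,.53,-.27,-.12)).items():
        r=A[(abs(A[:,2]-z)<.02)&(A[:,0]>x0)&(A[:,0]<x1)&(A[:,1]>y0)&(A[:,1]<y1)]
        if len(r)>5: print(nm,z.round(2),np.percentile(r,2,0)[:2].round(3),np.percentile(r,98,0)[:2].round(3),len(r))
Rm=R.from_euler('xyz',[-3.139,0,2.828]).as_matrix()
p=np.array([.17,.523,.204])
for q in([.17,.523,.40],[.489,-.3045,.40]): print((Rm.T@(np.array(q)-p)*1000).round(1))
```

```text
disp 0.04 [ 0.393 -0.219] [ 0.698 -0.04 ] 1514
beak 0.04 [ 0.506 -0.221] [ 0.529 -0.179] 270
disp 0.08 [ 0.604 -0.13 ] [ 0.703 -0.033] 1469
beak 0.08 [ 0.507 -0.223] [ 0.527 -0.181] 9
disp 0.12 [ 0.619 -0.124] [ 0.684 -0.062] 941
disp 0.16 [ 0.647 -0.115] [ 0.667 -0.068] 141
disp 0.2 [ 0.608 -0.135] [ 0.697 -0.046] 1114
disp 0.24 [ 0.616 -0.139] [ 0.668 -0.041] 607
disp 0.28 [ 0.645 -0.121] [ 0.667 -0.063] 98
[  -0.    -0.5 -196. ]
[-558.7 -689.2 -194.2]
```

Emit:
{"api": "arm_command", "payload": {"targets": [0,0,0,0,0,-100,-1,0,0,0,0,0,-196,-1,0,0,0,-30,-37,-196,-1,0,0,8,-60,-74,-196,-1,0,0,16,-90,-111,-196,-1,0,0,24,-120,-148,-196,-1,0,0,32,-150,-185,-196,-1,0,0,36,-180,-222,-196,-1,0,0,36,-210,-259,-196,-1,0,0,36,-240,-296,-196,-1,0,0,36,-270,-333,-196,-1,0,0,36,-300,-370,-196,-1,0,0,36,-330,-407,-196,-1,0,0,36,-360,-444,-196,-1,0,0,36,-390,-481,-196,-1,0,0,36,-420,-518,-196,-1,0,0,36,-450,-555,-196,-1,0,0,36,-480,-592,-196,-1,0,0,36,-510,-629,-196,-1,0,0,36,-540,-666,-196,-1]}}

```text
time: 2.1
tool_pos: [0.4781, -0.2792, 0.4007]
ee_rot: [-3.141, -0.001, 2.199]
wrist_force: [-0.2, 0.2, 0.1]
width: 0.094
finger_force: 0.0
```

```bash
cat >> h.py <<'E'
def wrist(name):
    from bench import robot
    from scipy.spatial.transform import Rotation as R
    o=robot.get_obs();s=robot.snapshot("wrist")
    W=np.eye(4);W[:3,:3]=R.from_euler('xyz',o["ee_rot"]).as_matrix();W[:3,3]=o["tool_pos"]
    s["T"]=W@s["T_tool_cam"];np.savez(f"pics/{name}.npz",**s);cv2.imwrite(f"pics/{name}.png",s["color"][:,:,::-1])
    return s
def snap(n,name):
    from bench import robot
    s=robot.snapshot(n);np.savez(f"pics/{name}.npz",**s);cv2.imwrite(f"pics/{name}.png",s["color"][:,:,::-1]);return s
E
python3 - <<'E'
from h import *
s=wrist("w1");P=cloud(s)
m=(P[...,2]>.305)&(P[...,2]<.335)&(np.hypot(P[...,0]-.49,P[...,1]+.305)<.04)
q=P[m];r=cv2.minEnclosingCircle((q[:,:2]*1000).astype(np.float32));print("knob top",len(q),np.median(q,0).round(4),r)
hsv=cv2.cvtColor(s["color"],cv2.COLOR_RGB2HSV)
ye=(hsv[...,0]>20)&(hsv[...,0]<32)&(hsv[...,1]>150)&(hsv[...,2]>100)
q=P[ye&(P[...,2]>.2)];print("yellow",len(q),np.nanpercentile(q,[2,50,98],axis=0).round(3))
print("cam",s["T"].round(3).tolist())
E
```

```text
knob top 947 [ 0.4915 -0.2993  0.3188] ((493.0896911621094, -301.3121032714844), 12.05324935913086)
yellow 11602 [[ 0.422 -0.312  0.274]
 [ 0.499 -0.266  0.516]
 [ 0.612 -0.227  0.527]]
cam [[0.809, 0.571, 0.139, 0.439], [0.588, -0.786, -0.192, -0.224], [-0.0, 0.237, -0.971, 0.58], [0.0, 0.0, 0.0, 1.0]]
```

View pics/w1.png

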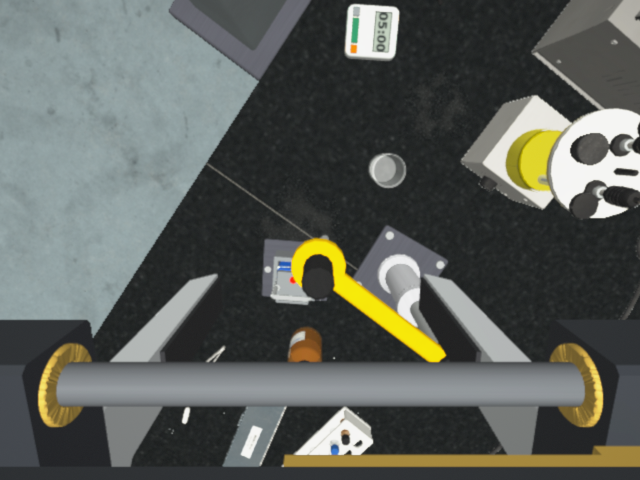

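The wrist view shows the black knob at (318,275) between the open fingers. Its top is at about (0.492,-0.302,0.319) and nothing is in the way. I'll descend in two stages and grip.

Emit:
{"api": "arm_command", "payload": {"targets": [0,0,0,-27,-3,0,-1,0,0,0,-27,-3,0,-1,0,0,0,-27,-3,40,-1,0,0,0,-27,-3,60,-1,0,0,0,-27,-3,80,-1,0,0,0,-27,-3,100,-1,0,0,0,-27,-3,112,-1,0,0,0,-27,-3,119,-1,0,0,0,-27,-3,119,-1,0,0,0,-27,-3,119,-1]}}

```text
time: 3.15
tool_pos: [0.4915, -0.3005, 0.2835]
ee_rot: [3.141, 0.001, 2.2]
wrist_force: [-0.1, -1.0, 0.3]
width: 0.0939
finger_force: 0.0
```

Emit:
{"api": "arm_command", "payload": {"targets": [0,0,0,0,0,0,0,0,0,0,0,0,0,0.6,0,0,0,0,0,0,1,0,0,0,0,0,0,1,0,0,0,0,0,0,1,0,0,0,0,0,0,1,0,0,0,0,0,0,1,0,0,0,0,0,0,1,0,0,0,0,0,0,1,0,0,0,0,0,0,1]}}

```text
time: 4.15
tool_pos: [0.4913, -0.3006, 0.2824]
ee_rot: [3.141, -0.0, 2.199]
wrist_force: [-0.1, 0.2, 0.0]
width: 0.0228
finger_force: 30.0
```

Emit:
{"api": "arm_command", "payload": {"targets": [0,0,0,0,0,3,1,0,0,0,0,0,8,1,0,0,0,0,0,14,1,0,0,0,0,0,20,1,0,0,0,0,0,26,1,0,0,0,0,0,32,1,0,0,0,0,0,38,1,0,0,0,0,0,44,1,0,0,0,0,0,50,1,0,0,0,0,0,56,1,0,0,0,0,0,62,1,0,0,0,0,0,68,1,0,0,0,0,0,74,1,0,0,0,0,0,80,1,0,0,0,0,0,86,1,0,0,0,0,0,92,1,0,0,0,0,0,98,1,0,0,0,0,0,103,1,0,0,0,0,0,105,1,0,0,0,0,0,105,1]}}

```text
time: 6.15
tool_pos: [0.4913, -0.3006, 0.1773]
ee_rot: [3.141, 0.0, 2.199]
wrist_force: [-0.6, 0.2, 6.6]
width: 0.0233
finger_force: 30.0
```

Run:
```python
from h import *
from bench import robot
print(robot.get_obs()["tool_pos"],robot.get_obs()["wrist_force"])
for n in("scene","side"):
    s=snap(n,n+"1");P=cloud(s);c=s["color"]
    hsv=cv2.cvtColor(c,cv2.COLOR_RGB2HSV)
    ye=(hsv[...,0]>20)&(hsv[...,0]<32)&(hsv[...,1]>180)&(hsv[...,2]>120)&(P[...,1]<-.27)
    q=P[ye];print(n,len(q),np.nanpercentile(q,[3,50,97],axis=0).round(4).tolist())
    # column cap
    m=(np.hypot(P[...,0]-.6405,P[...,1]+.311)<.03)&(P[...,2]>.165)&(P[...,2]<.26)&(c.max(-1)<70)
    q=P[m];print("cap",len(q),np.nanpercentile(q,[3,50,97],axis=0).round(3).tolist())
    if n=="scene": cv2.imwrite("pics/z1.png",cv2.resize(c[195:385,290:480],(600,600),interpolation=cv2.INTER_CUBIC)[:,:,::-1])
```

```text
[ 0.4912944  -0.30061506  0.1773247 ] [-0.63474105  0.24018341  6.55343907]
scene 426 [[0.4709, -0.3229, 0.1646], [0.53, -0.3098, 0.1731], [0.6205, -0.2893, 0.1766]]
cap 92 [[0.624, -0.328, 0.166], [0.631, -0.323, 0.177], [0.651, -0.295, 0.182]]
side 445 [[0.4749, -0.3197, 0.1622], [0.5449, -0.3075, 0.17], [0.618, -0.2963, 0.1755]]
cap 98 [[0.624, -0.326, 0.166], [0.637, -0.318, 0.175], [0.657, -0.293, 0.179]]
```

View pics/z1.png

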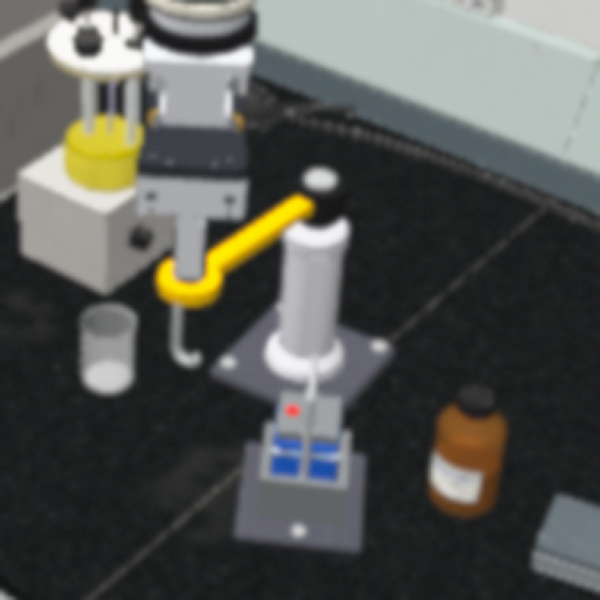

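The crop shows the hook drawn down cleanly beside the beaker, with the bail at about (312,375). Now I'll work out the swing arc.

Run:
```python
import numpy as np
C=np.array([.6405,-.311]);p=np.array([.4913,-.3006]);y=2.199
v=p-C
for th in list(range(3,31,3))+[32,34,36,37.7,39]:
    a=np.radians(th);q=C+np.array([[np.cos(a),-np.sin(a)],[np.sin(a),np.cos(a)]])@v;d=(q-p)*1000
    print(th,q.round(4),round(d@[np.cos(y),np.sin(y)],1),round(d@[np.sin(y),-np.cos(y)],1))
```

```text
3 [ 0.491  -0.3084] -6.1 -4.9
6 [ 0.491  -0.3163] -12.5 -9.4
9 [ 0.4915 -0.3241] -19.1 -13.6
12 [ 0.4924 -0.3318] -25.9 -17.5
15 [ 0.4937 -0.3396] -32.9 -21.0
18 [ 0.4954 -0.3472] -40.1 -24.1
21 [ 0.4975 -0.3548] -47.5 -26.8
24 [ 0.5    -0.3622] -54.9 -29.2
27 [ 0.5028 -0.3695] -62.5 -31.1
30 [ 0.5061 -0.3766] -70.2 -32.7
32 [ 0.5085 -0.3812] -75.3 -33.5
34 [ 0.511  -0.3858] -80.5 -34.1
36 [ 0.5137 -0.3903] -85.7 -34.6
37.7 [ 0.5161 -0.394 ] -90.1 -34.8
39 [ 0.518  -0.3968] -93.5 -34.9
```

Emit:
{"api": "arm_command", "payload": {"targets": [0,0,-1.5,-3,-2.5,0,1,0,0,-3,-6.1,-4.9,0,1,0,0,-6,-12.5,-9.4,0,1,0,0,-9,-19.1,-13.6,0,1,0,0,-12,-25.9,-17.5,0,1,0,0,-15,-32.9,-21,0,1,0,0,-18,-40.1,-24.1,0,1,0,0,-21,-47.5,-26.8,0,1,0,0,-24,-54.9,-29.2,0,1,0,0,-27,-62.5,-31.1,0,1,0,0,-28.5,-66.3,-31.9,0,1,0,0,-30,-70.2,-32.7,0,1,0,0,-30,-70.2,-32.7,0,1,0,0,-30,-70.2,-32.7,0,1]}}

```text
time: 7.65
tool_pos: [0.5077, -0.3766, 0.1782]
ee_rot: [3.141, 0.004, 2.724]
wrist_force: [2.7, 0.3, 6.5]
width: 0.023
finger_force: 30.0
```

Run:
```python
from h import *
from bench import robot
print(robot.get_obs()["tool_pos"],robot.get_obs()["wrist_force"])
ims=[]
for n,(x,y) in(("scene",(335,255)),("side",(285,280))):
    s=snap(n,n+"2");P=cloud(s);c=s["color"]
    hsv=cv2.cvtColor(c,cv2.COLOR_RGB2HSV)
    ye=(hsv[...,0]>20)&(hsv[...,0]<32)&(hsv[...,1]>180)&(hsv[...,2]>120)&(P[...,1]<-.3)&(P[...,2]>.1)
    q=P[ye];print(n,len(q),np.nanpercentile(q,[3,50,97],axis=0).round(4).tolist())
    m=(P[...,2]>.09)&(P[...,2]<.155)&(np.hypot(P[...,0]-.51,P[...,1]+.388)<.05)&(hsv[...,1]<70)
    q=P[m];print("wire");print(q[np.argsort(q[:,2])][::3].round(3).tolist())
    ims.append(cv2.resize(c[y:y+110,x:x+80],(400,550),interpolation=cv2.INTER_CUBIC))
cv2.imwrite("pics/z2.png",np.hstack(ims)[:,:,::-1])
```

```text
[ 0.50770955 -0.37660932  0.17815639] [2.72808004 0.3042406  6.45964167]
scene 145 [[0.4872, -0.3985, 0.1673], [0.4966, -0.3825, 0.1738], [0.5119, -0.3589, 0.1777]]
wire
[[0.496, -0.406, 0.092], [0.499, -0.407, 0.093], [0.506, -0.372, 0.098], [0.507, -0.379, 0.098], [0.509, -0.383, 0.099], [0.507, -0.379, 0.101], [0.503, -0.376, 0.102], [0.51, -0.385, 0.102], [0.512, -0.389, 0.103], [0.504, -0.375, 0.104], [0.511, -0.384, 0.104], [0.504, -0.378, 0.105], [0.508, -0.383, 0.105], [0.499, -0.371, 0.107], [0.509, -0.388, 0.108], [0.509, -0.39, 0.108], [0.504, -0.369, 0.109], [0.499, -0.373, 0.109], [0.493, -0.406, 0.11], [0.495, -0.405, 0.112], [0.503, -0.37, 0.113], [0.5, -0.369, 0.114], [0.494, -0.405, 0.115], [0.499, -0.407, 0.116], [0.494, -0.405, 0.118], [0.517, -0.397, 0.118], [0.528, -0.384, 0.119], [0.531, -0.382, 0.119], [0.496, -0.406, 0.12], [0.531, -0.384, 0.12], [0.518, -0.396, 0.12], [0.494, -0.405, 0.121], [0.519, -0.393, 0.121], [0.511, -0.395, 0.121], [0.508, -0.398, 0.121], [0.509, -0.399, 0.122], [0.522, -0.393, 0.122], [0.513, -0.394, 0.123], [0.526, -0.39, 0.123], [0.
[... 379 characters left out ...]
32, -0.382, 0.096], [0.509, -0.378, 0.097], [0.509, -0.375, 0.098], [0.535, -0.381, 0.099], [0.511, -0.379, 0.099], [0.505, -0.37, 0.1], [0.503, -0.37, 0.101], [0.497, -0.407, 0.101], [0.512, -0.382, 0.103], [0.503, -0.37, 0.106], [0.5, -0.368, 0.108], [0.511, -0.387, 0.109], [0.525, -0.388, 0.111], [0.497, -0.41, 0.112], [0.529, -0.384, 0.113], [0.51, -0.392, 0.113], [0.534, -0.381, 0.114], [0.498, -0.401, 0.115], [0.498, -0.404, 0.116], [0.503, -0.4, 0.116], [0.5, -0.405, 0.117], [0.526, -0.386, 0.117], [0.517, -0.393, 0.117], [0.536, -0.383, 0.118], [0.515, -0.392, 0.118], [0.526, -0.384, 0.118], [0.508, -0.4, 0.119], [0.512, -0.395, 0.119], [0.512, -0.393, 0.121], [0.505, -0.403, 0.122]]
```

View pics/z2.png

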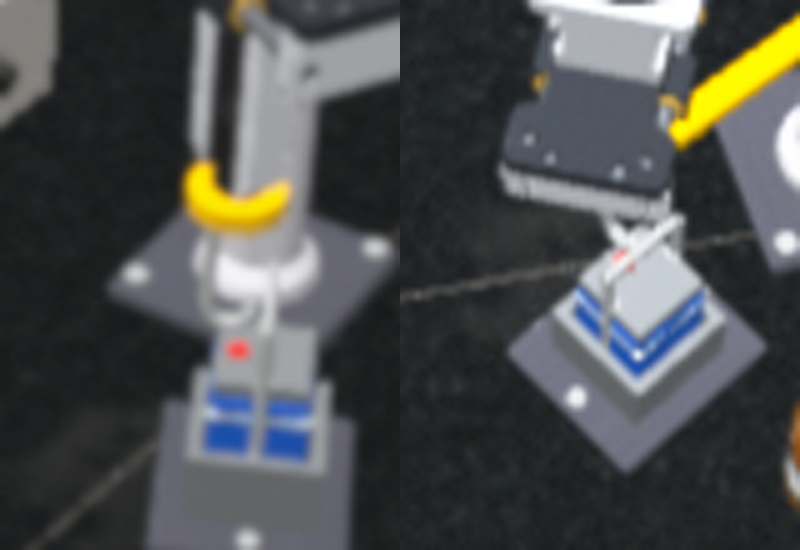

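The tip top is at about 0.108 and the bar's underside at about 0.116, with about 18 mm left to swing. I'll finish the swing slowly.

Emit:
{"api": "arm_command", "payload": {"targets": [0,0,-0.7,-1.5,-1,0,1,0,0,-1.4,-3,-2,0,1,0,0,-2.1,-4.6,-3,0,1,0,0,-2.8,-6.1,-4,0,1,0,0,-3.5,-7.6,-5,0,1,0,0,-4.2,-9.1,-6,0,1,0,0,-4.9,-10.6,-7,0,1,0,0,-5.6,-12.2,-8,0,1,0,0,-6.2,-13.7,-9,0,1,0,0,-6.8,-15.2,-9.9,0,1,0,0,-6.8,-15.2,-9.9,0,1,0,0,-6.8,-15.2,-9.9,0,1]}}

```text
time: 8.95
tool_pos: [0.517, -0.392, 0.1782]
ee_rot: [-3.141, 0.003, 2.842]
wrist_force: [1.2, -0.0, 6.4]
width: 0.0231
finger_force: 30.0
```

Run:
```python
from h import *
from bench import robot
o=robot.get_obs();print(o["tool_pos"],o["ee_rot"],o["wrist_force"])
n=np.array([.521,-.8536]);b=np.array([.8536,.521]);ctr=np.array([.5135,-.3955])
for nm in("scene","side"):
    s=snap(nm,nm+"3");P=cloud(s);hsv=cv2.cvtColor(s["color"],cv2.COLOR_RGB2HSV)
    m=(P[...,2]>.088)&(P[...,2]<.16)&(np.hypot(P[...,0]-.5135,P[...,1]+.3955)<.04)&(hsv[...,1]<70)
    q=P[m];r=np.c_[(q[:,:2]-ctr)@b,(q[:,:2]-ctr)@n,q[:,2]]*1000
    print(nm,"along/across/z");print(r[np.argsort(r[:,2])][::2].round(0).astype(int).tolist())
```

```text
[ 0.51697442 -0.39199933  0.17818366] [-3.14146645e+00  2.91129859e-03  2.84203995e+00] [ 1.19632956 -0.04912548  6.37512679]
scene along/across/z
[[7, 14, 88], [3, -3, 89], [-20, 2, 91], [-26, 0, 94], [-21, -2, 95], [-22, 2, 96], [3, -4, 97], [3, 7, 98], [5, 9, 100], [2, -4, 101], [7, 4, 101], [2, 7, 102], [-23, -1, 102], [-21, -1, 103], [-25, 1, 104], [3, 6, 104], [0, -9, 105], [3, -7, 105], [2, -11, 106], [5, 11, 106], [-25, 1, 107], [5, -7, 107], [6, -12, 108], [2, -9, 108], [-22, 3, 110], [-24, 1, 111], [-21, -1, 112], [-21, 1, 112], [-22, 3, 113], [3, -7, 114], [1, -12, 115], [3, -12, 116], [22, -2, 116], [5, -12, 117], [2, -8, 117], [-18, 0, 118], [-22, 2, 118], [-19, -2, 119], [5, 1, 119], [12, 0, 119], [4, -1, 119], [7, 1, 120], [2, -10, 120], [10, -2, 120], [17, 2, 120], [-19, -2, 121], [3, 3, 121], [20, 2, 121], [10, 3, 121], [-9, 1, 122], [3, -12, 122], [5, 3, 122], [3, -8, 122], [-3, 3, 123], [1, -10, 123], [-8, -1, 123], [1, -6, 124], [6, -13, 125], [3, -6, 125], [2, -8, 125], [1, -10, 126], [6, -6, 129], [3, -11, 130], [4, -7, 132], [4, -7, 135], [1, -9, 138], [2, -11, 139], [0, -9, 141], [1, -7, 143], [7, -10, 144], [4, -8, 146], [0, -10, 147], [-2, -12, 148]]
side along/across/z
[[24, 1, 88], [-21, -1, 89], [-21, -4, 90], [10, -2, 92], [-19, 0, 93], [3, 5, 96], [7, -2, 97], [4, 0, 98], [6, 2, 100], [4, 8, 100], [-21, -1, 100], [1, 3, 101], [2, -11, 102], [6, 9, 104], [5, 6, 105], [3, -10, 106], [3, 8, 107], [-23, 1, 109], [8, -1, 112], [-20, -2, 113], [-19, -4, 114], [-14, -2, 114], [-7, 1, 114], [-9, 0, 115], [-13, -3, 116], [1, -1, 116], [-4, -2, 117], [3, -2, 117], [-6, 0, 117], [-4, 2, 118], [-10, -3, 118], [-6, -3, 119], [-21, 2, 119]]
```

The bar is centred in the throat, 0 mm off across and about 3.5 mm off along. Now I'll ease it up.

Emit:
{"api": "arm_command", "payload": {"targets": [0,0,0,0,0,-1,1,0,0,0,0,0,-2,1,0,0,0,0,0,-3,1,0,0,0,0,0,-4,1,0,0,0,0,0,-5,1,0,0,0,0,0,-6,1,0,0,0,0,0,-7,1,0,0,0,0,0,-8,1,0,0,0,0,0,-9,1,0,0,0,0,0,-10,1,0,0,0,0,0,-10,1,0,0,0,0,0,-10,1]}}

```text
time: 10.25
tool_pos: [0.5169, -0.3919, 0.1881]
ee_rot: [-3.141, 0.003, 2.842]
wrist_force: [0.6, -0.4, 5.3]
width: 0.0233
finger_force: 30.0
```

Emit:
{"api": "arm_command", "payload": {"targets": [0,0,0,0,0,-0.5,1,0,0,0,0,0,-1,1,0,0,0,0,0,-1.5,1,0,0,0,0,0,-2,1,0,0,0,0,0,-2,1]}}

```text
time: 10.75
tool_pos: [0.5169, -0.3919, 0.1901]
ee_rot: [-3.142, 0.003, 2.842]
wrist_force: [0.2, 0.2, 6.5]
width: 0.0231
finger_force: 30.0
```

Emit:
{"api": "arm_command", "payload": {"targets": [0,0,0,0,0,-0.3,1,0,0,0,0,0,-0.6,1,0,0,0,0,0,-1,1,0,0,0,0,0,-1,1]}}

```text
time: 11.15
tool_pos: [0.5169, -0.3919, 0.191]
ee_rot: [-3.142, 0.003, 2.842]
wrist_force: [1.4, 0.3, 6.0]
width: 0.0228
finger_force: 30.0
```

Emit:
{"api": "arm_command", "payload": {"targets": [0,0,0,0,0,-0.3,1,0,0,0,0,0,-0.6,1,0,0,0,0,0,-0.6,1]}}

```text
time: 11.45
tool_pos: [0.5168, -0.3919, 0.1913]
ee_rot: [3.141, 0.002, 2.842]
wrist_force: [1.5, -0.3, 5.1]
width: 0.023
finger_force: 30.0
```

Emit:
{"api": "arm_command", "payload": {"targets": [0,0,0,0,0,-0.3,1,0,0,0,0,0,-0.6,1,0,0,0,0,0,-0.6,1]}}

```text
time: 11.75
tool_pos: [0.5167, -0.3918, 0.1914]
ee_rot: [3.141, 0.001, 2.842]
wrist_force: [3.6, 0.1, 3.4]
width: 0.023
finger_force: 30.0
```

Emit:
{"api": "arm_command", "payload": {"targets": [0,0,0,0,0,-0.3,1,0,0,0,0,0,-0.5,1,0,0,0,0,0,-0.5,1]}}

```text
time: 12.05
tool_pos: [0.5164, -0.3916, 0.1916]
ee_rot: [3.141, 0.0, 2.842]
wrist_force: [5.2, -1.1, 1.6]
width: 0.0233
finger_force: 30.0
```

Contact is made at TCP z ≈ 0.1914. The side force suggests the bar is riding on the tip side, so I'll comply with it.

Emit:
{"api": "arm_command", "payload": {"targets": [0,0,0,-0.5,-0.3,0,1,0,0,0,-1,-0.5,0,1,0,0,0,-1,-0.5,0,1,0,0,0,-1,-0.5,0,1]}}

```text
time: 12.45
tool_pos: [0.5167, -0.392, 0.1916]
ee_rot: [3.14, -0.001, 2.842]
wrist_force: [3.7, 2.8, 0.4]
width: 0.0231
finger_force: 30.0
```

Run:
```python
from h import *
from bench import robot
o=robot.get_obs();print(o["tool_pos"],o["wrist_force"],o["wrist_torque"])
n=np.array([.521,-.8536]);b=np.array([.8536,.521]);ctr=np.array([.5135,-.3955])
for nm in("scene","side"):
    s=snap(nm,nm+"4");P=cloud(s);hsv=cv2.cvtColor(s["color"],cv2.COLOR_RGB2HSV)
    r=np.dstack([(P[...,:2]-ctr)@b,(P[...,:2]-ctr)@n,P[...,2]])*1000
    g=(hsv[...,1]<70)&(abs(r[...,0])<14)
    f=lambda m:(m.sum(),np.nanmean(r[m],0).round(1))
    print(nm,"shank",f(g&(r[...,1]<-5)&(r[...,1]>-15)&(r[...,2]>126)&(r[...,2]<145)),"bar",f(g&(abs(r[...,1])<4)&(r[...,2]>116)&(r[...,2]<126)),"tip",f(g&(r[...,1]>5)&(r[...,1]<14)&(r[...,2]>104)&(r[...,2]<126)))
```

```text
[ 0.51667176 -0.391985    0.19162777] [3.74196636 2.77816153 0.3696125 ] [ 0.31302619 -0.64866086 -0.13124276]
scene shank (np.int64(21), array([  2.8,  -9.2, 134.2])) bar (np.int64(27), array([  2.4,   0.5, 120.3])) tip (np.int64(15), array([  2.8,   8.5, 119.1]))
side shank (np.int64(2), array([  1.2,  -9.7, 129.2])) bar (np.int64(20), array([ -0.5,  -0.7, 118.6])) tip (np.int64(8), array([  5.1,   8. , 117.7]))
```

The tangential force is gone, vertical force is about 0 so the bail carries the load, and the hook is centred. I'll hold briefly, then release and lift away.

Emit:
{"api": "arm_command", "payload": {"targets": [0,0,0,0,0,0,1,0,0,0,0,0,0,1,0,0,0,0,0,0,1,0,0,0,0,0,0,0.4,0,0,0,0,0,0,0.2,0,0,0,0,0,0,0,0,0,0,0,0,0,-0.3,0,0,0,0,0,0,-0.6,0,0,0,0,0,0,-1,0,0,0,0,0,0,-1,0,0,0,0,0,0,-1]}}

```text
time: 13.65
tool_pos: [0.5168, -0.3926, 0.1921]
ee_rot: [3.142, -0.0, 2.842]
wrist_force: [-0.1, -0.1, 0.6]
width: 0.0812
finger_force: 0.0
```

Emit:
{"api": "arm_command", "payload": {"targets": [0,0,0,0,0,-10,-1,0,0,0,0,0,-25,-1,0,0,0,0,0,-45,-1,0,0,0,0,0,-70,-1,0,0,0,0,0,-95,-1,0,0,0,0,0,-120,-1,0,0,0,0,0,-140,-1,0,0,0,0,0,-140,-1,0,0,0,0,0,-140,-1]}}

```text
time: 14.55
tool_pos: [0.517, -0.3928, 0.3333]
ee_rot: [-3.141, 0.002, 2.842]
wrist_force: [-0.3, -0.5, -0.2]
width: 0.094
finger_force: 0.0
```

Run:
```python
from h import *
ims=[]
for n,(x,y) in(("scene",(335,235)),("side",(285,260))):
    s=snap(n,n+"5");c=s["color"];ims.append(cv2.resize(c[y:y+120,x:x+80],(400,600),interpolation=cv2.INTER_CUBIC))
cv2.imwrite("pics/z5.png",np.hstack(ims)[:,:,::-1])
```

```text
(no output)
```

View pics/z5.png

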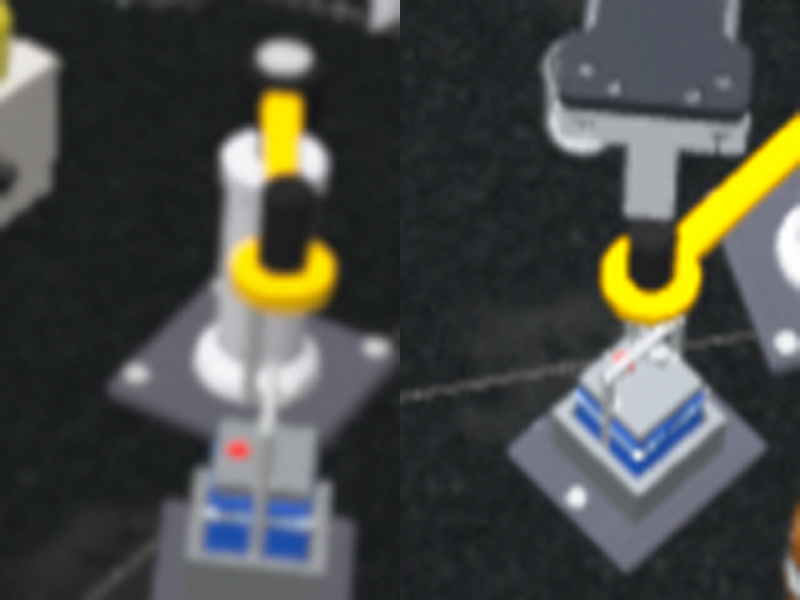

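The crop shows the hook holding the bail with the boom still down, and the unit upright in its cradle with the gripper clear. I'm handing the job in.

```bash
python3 -c "
from bench import robot
print(robot.close_job())"
```

```text
the job is handed in; nothing more can be done
None
```

The bail sits in the hook's throat under the spring's pull, the knob is released, the arm is clear and the unit stands upright in its cradle; the job is handed in at about 14.7 s, but no verdict came back.

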